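# Clamp the cheese block in the shaving stand to the first slip of its clutch screw

## Robot

A 6-joint arm with a two-finger parallel gripper is mounted at the origin on the work surface. World frame = base frame: x ahead of the robot, y to its left, z up, the work surface at z = 0. Lengths are in mm, angles in degrees, forces in N, time in s.
With the tool pointing down it reaches from about 300 to 850 mm from the base axis. Payload 4.2 kg.
Tool frame: the origin (TCP) lies midway between the tips of the shut fingers; the grasp point (between the pads) lies 19 mm behind it (env.grip_depth is the distance from the TCP to the grasp point, in mm); z points along the fingers, y is the line along which they close (so a half turn about z gives the same grasp; the last joint's range is limited). The gripper opens to 91 mm and grips with 3 to 60 N. Pads are 32 mm wide; open, the fingers measure 118 mm over their backs; the gripper's body (76 mm by 178 mm) begins 60 mm behind the grasp point.
Start: joints at [-68.239, 18.312, 89.639, -0, 72.044, -1.146], TCP at [223.814, -529.67, 213.976] pointing down, gripper open.
Joint ranges: [-177.97, 177.97], [-48.28, 115.42], [12.27, 149.76], [-77.06, 257.06], [2.81, 150.46], [-146.56, 146.56]. Speed limits (degrees/s): [147.25, 147.25, 180, 180, 180, 180].

## Interface

Orientations are given as [roll, pitch, yaw] about the fixed x, y, z axes, in that order (R = Rz(yaw) Ry(pitch) Rx(roll)).
In Python, from workcell import env, eyes gives the robot as it stands.
- The arm moves only by the tool send_rows, never from a script. Its argument "motion" is a list of rows, each a list of 7 numbers: the shift along the world's x, y, z normalised to -1 to 1, where 1 is 0.5 m, then the turn, a rotation vector about the world's x, y, z normalised to -1 to 1, where 1 is 60 degrees, then the opening, from -1 (shut) to 1 (fully open). A call has 1 to 20 rows; each row is the pose to reach, as a shift and turn from the pose commanded when the call began; what a row does not reach only later rows make up. A row lasts 1/8 s, in which the tool goes at most 62.5 mm and 10.7 degrees, less where a joint would pass 70% of its speed; a pose out of reach is approached as far as the arm can. A call with a number of a shift or a turn outside -1 to 1 is refused whole. A call with a gripper value outside its range is refused whole. The fingers move at their own pace and stop on an object; "squeeze" is the grip in N (left out, the last holds). Time passes only in rows, so rows that repeat a pose let the fingers close. It gives the time, the measured TCP pose, the force, the opening and the grip force at its end, in the units of the state.
- env.state(): the state, without advancing time (a new reading comes with each control period).
- eyes.grab_frame(name): name is "scene" or "side" or "wrist"; returns a dict with "pixels" (480x640x3 uint8, red, green, blue), "depth" (480x640 float32, mm along the optical axis (not along the pixel's ray), 0 where there is no reading), "fx", "fy", "cx", "cy" (pixels), "R" (3x3) and "t" (3): a world point X has camera coordinates R X + t; the wrist camera has in their place "T_tool_cam" (4x4, takes a point from camera to tool coordinates, whose origin is the TCP and whose axes are the flange's). Camera axes: x right, y down, z forward; pixel columns grow to the right and rows downward; lengths in mm; the calibration is good to about 2 mm. A picture is of the moment at which its call begins: read the wrist's pose just before it.
- env.job_done(): hands the job in; it is judged then, once.
The state is a dict: "time_s": time; "qpos": joint angles; "qvel": joint speeds; "effort": joint torques, N m; "ee_pos": TCP position; "ee_rot": TCP orientation; "force": force on the tool from outside, world axes, zero at the start; "torque": the same for the moment, N m; "gripper_width": finger opening in mm; "gripper_force": force on a finger pad.
Only numpy, scipy, OpenCV 4.12 (cv2) and the standard library are available. Lean on these libraries where they do the work, as an engineer would, in place of code of your own. Each camera call takes 0.05 s, during which the arm holds its last target. There are 200 camera calls.

## Task

Slide the block of hard cheese along the shaving stand until it is fully home against the stand's post, gently, without ramming it. Then turn the T-shaped thumbscrew on top clockwise until the foot has clamped the block and the screw's clutch slips for the first time; stop at that first slip, before it has slipped by a fifteenth of a turn, so that the cheese is held but not cracked, and let go. Do not knock the shaker or the wheel cutter beside the stand.

Things in the scene. Friction and masses are not known exactly. Their poses are not given: they have to be found in the camera images.
- stand: Shaving stand, fixed: wooden base 290 x 100 x 10 mm (x -205 to 85 mm) with two rails 22.5 mm above the counter, 51 mm apart inside (x -185 to 50), forming a channel. Origin: at counter height under the screw's axis; own +x runs along the channel to a steel post whose face, at x = 50 mm, stops the block. The post's arm, 36 mm wide, x -20 to 74, overhangs the channel, 78 to 92 mm above the counter.
- block: Loose block of hard cheese, cream, 160 (own x) x 46 x 40 mm high, about 0.34 kg. Origin: centre of its underside, which lies on the base 10 mm above the counter. It starts in the channel, its x along the stand's x, 30 to 75 mm short of home. Home: its end touches the post; its origin is then at x = -30 mm and its outer end at x = -110 mm in the stand's frame.
- foot: Round black clamping foot, 36 mm across and 6 mm thick, under the stand's arm on the screw's axis; origin: centre of its underside. The screw moves it straight down, 12 mm for a whole turn clockwise. It starts about 1.7 to 3.7 mm above the level of the block's top (which is 50 mm above the counter).
- knob_grip (a point): Grip point of the thumbscrew's steel T-bar, on the screw's vertical axis, 11 mm below the bar's top. The bar is an upright slab 42 mm long (own x), 12 mm thick (own y), 32.5 mm high; 23 mm below this point it stands on two rings 30 mm across, grey on black. It turns clockwise from above to tighten, about 0.9 to 1.9 rad until the foot meets the block, and sinks with the foot.
- clutch (a joint): Slip of the clutch (rad): grey ring under the T-bar against the black ring below it; 0 when their steel ridges line up (start), grows clockwise. The bar sits on the grey ring by a torsion spring, 2 N m/rad. Turning takes about 0.12 N m; with the foot on the block it climbs to 0.30 N m within some 0.5 rad of the bar, then the clutch slips at that steady torque. Turning back does not undo slip.
- shaker: Loose steel shaker, 52 mm across and 102 mm high, standing on the counter on the stand's own -y side; origin: centre of its underside. Bystander.
- wheel_cutter: Loose pizza wheel with a black handle, 180 mm long and 20 mm high, lying on the counter on the stand's own +y side; origin: between handle and wheel at counter height. Bystander.
Not all that is in view belongs to the job. What is meant by the block is not green or pink, and is the larger of those in its own colour.

How it is judged (in metres and radians):
On the way, in this order (a step that is already met when the one before it is completed fails the run):
1. the block is home against the post (within 2.5 mm), before it is clamped (x of block in the frame of stand above -0.0325 m and z of block in the frame of stand below 0.013 m and angle between the x axis of block and the x axis of stand, either way round below 0.06 rad and contact force between foot and block below 1 N), for 0.2 s.
2. the foot clamps the block and the clutch has slipped (value of joint clutch above 0.03 rad and contact force between foot and block above 12 N), for 0.1 s.
At the end, for the whole second after the job is handed in: The block lies flat in the channel, home against the post within 2.5 mm and in line with it within 0.06 rad, at rest; the foot presses on it with more than 12 N; the clutch has slipped by 0.03 to 0.5 rad; the robot has let go (all of step 2 and x of block in the frame of stand above -0.0325 m and z of block in the frame of stand below 0.013 m and angle between the x axis of block and the x axis of stand, either way round below 0.06 rad and value of joint clutch below 0.5 rad and linear speed of block below 0.01 m/s); the robot touches nothing.
It fails at once if the clutch slips by more than 0.5 rad in either direction (value of joint clutch above 0.5 rad or value of joint clutch below -0.5 rad).
It fails at once if the block is rammed: pressed by the robot with more than 25 N (contact force between the arm and block above 25 N).
It fails at once if the shaker is shifted by more than 20 mm or tipped (distance of shaker from where it was at the start of the episode above 0.02 m or angle between shaker's own z axis and vertical above 0.3 rad).
It fails at once if the wheel cutter is shifted by more than 20 mm (distance of wheel_cutter from where it was at the start of the episode above 0.02 m).
It also fails if it takes over 72 s, if anything falls off the work surface, if the arm or the gripper's body presses on something with over 40 N, if the wrist force passes 120 N, or if a joint passes its speed limit or range.

## Working session

There is one attempt and no reset: what is moved stays moved. The work goes in short steps, Python scripts to look and compute and a tool call to move; the robot and the scene stay as the last step left them, time stands still between calls to the robot, and variables do not carry over. Pictures are saved under pics/ and viewed, at most 10 in all, crops included, and the job is handed in when it is done.

Besides the shell and the picture viewer there is one more tool, called after "Emit:" as name(argument=value, ...) on one line, values as JSON. send_rows: Moves the arm, as the interface text tells. Its arguments: {"type":"object","properties":{"motion":{"type":"array"},"squeeze":{"type":"number"}},"required":["motion"]}

```bash
mkdir -p pics; ls
python3 - <<'E'
from workcell import env, eyes
import cv2, pickle
print(env.state())
for n in ("scene","side"):
    f=eyes.grab_frame(n); cv2.imwrite(f"pics/{n}0.png",f["pixels"][:,:,::-1]); pickle.dump(f,open(f"{n}0.pkl","wb"))
    print(n,f["fx"],f["cx"],f["cy"],f["R"],f["t"])
E
```

```text
pics
{'time_s': 0.0, 'qpos': array([-6.82383068e+01,  1.83520149e+01,  8.97029659e+01, -2.06200321e-03,
        7.20432831e+01, -1.14664530e+00]), 'qvel': array([-0.08381942, -0.00803039, -0.07704113,  0.00999625, -0.03409983,
        0.0429993 ]), 'effort': array([ 2.61010347e-03, -4.12454796e+01, -2.31969935e+01,  7.28712184e-02,
        4.56349505e-02, -1.35805603e-04]), 'ee_pos': array([ 223.63112907, -529.21618272,  213.13983167]), 'ee_rot': array([-1.79901717e+02, -6.32040997e-06,  2.29089759e+01]), 'force': array([-0.46489105, -0.21187042, -0.54848135]), 'torque': array([-0.00210252, -0.00524334, -0.02009518]), 'gripper_force': 0.0, 'gripper_width': 91.28079353091438}
scene 522.141232416973 316.6993741238884 244.95621556540246 [[-0.46633706  0.88458267 -0.00657591]
 [ 0.61901806  0.32100742 -0.71677812]
 [-0.63193859 -0.33833081 -0.69727031]] [ 241.73958379 -281.24750541 1300.90468457]
side 570.2824686453513 324.04807909337035 240.71789058062637 [[ 0.957511   -0.28827307 -0.00844548]
 [-0.14796212 -0.46590451 -0.87237618]
 [ 0.24754777  0.8365594  -0.48876219]] [-530.91862037  205.49985467  842.6831333 ]
```

View pics/scene0.png

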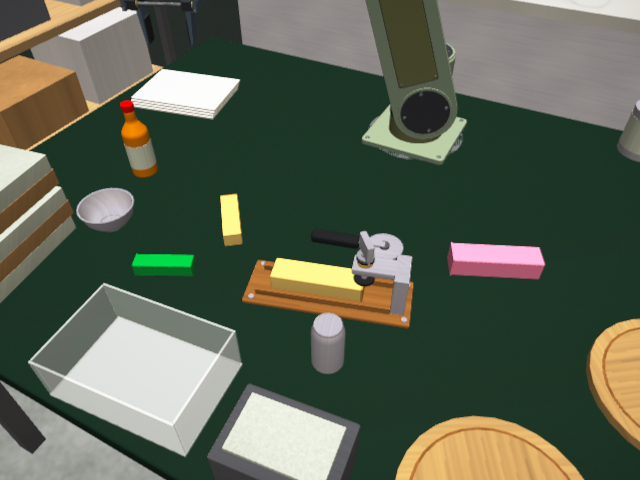

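View pics/side0.png

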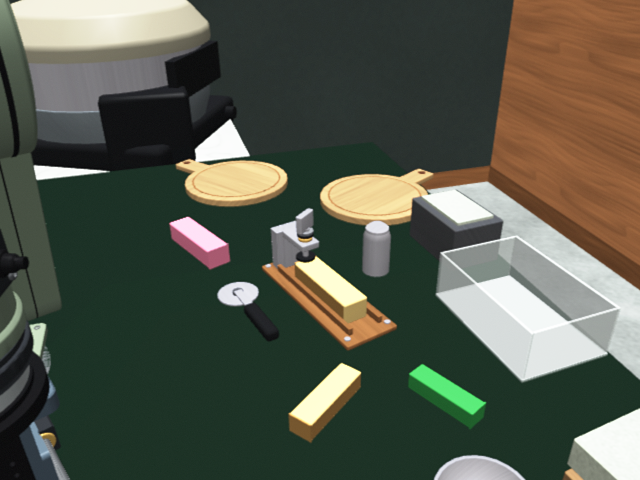

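The scene view shows the stand at (330,290). The cream block is at (318,280), the post at the right end (402,290), the T-bar at (367,247), the shaker at (328,342) and the cutter at (360,242). The side view shows the same layout with the T-bar at (305,222).

```bash
cat > h.py <<'E'
import numpy as np, cv2, pickle
def cloud(f,R=None,t=None):
    R=f["R"] if R is None else R; t=f["t"] if t is None else t
    v,u=np.mgrid[0:480,0:640]; d=f["depth"]
    c=np.stack([(u-f["cx"])/f["fx"]*d,(v-f["cy"])/f["fy"]*d,d],-1)
    return (c-t)@R   # R^T (c-t)
def rect(P):
    (c,s,a)=cv2.minAreaRect(P[:,:2].astype(np.float32)); return np.round(c,1),np.round(s,1),round(a,2)
E
python3 - <<'E'
from h import *
for n,box in (("scene",(225,425,215,385)),("side",(210,405,195,350))):
    f=pickle.load(open(n+"0.pkl","rb")); W=cloud(f); ok=f["depth"]>0
    m=np.zeros((480,640),bool); m[box[2]:box[3],box[0]:box[1]]=1; ok&=m
    hsv=cv2.cvtColor(f["pixels"],cv2.COLOR_RGB2HSV); H,S,V=[hsv[...,i].astype(int) for i in range(3)]
    z=W[...,2]
    def show(l,mask):
        k,lab,st,_=cv2.connectedComponentsWithStats(mask.astype(np.uint8))
        if k<2: print(n,l,"none");return
        mm=lab==1+np.argmax(st[1:,4]); P=W[mm]; print(n,l,mm.sum(),*rect(P),"z",np.round(np.percentile(P[:,2],[5,50,95]),1),"mean",P.mean(0).round(1))
    yel=ok&(H>20)&(H<35)&(S>60)&(V>120)
    show("block top",yel&(z>44)&(z<56))
    show("base",ok&(H<20)&(S>100)&(z>0)&(z<32))
    grey=ok&(S<60)&(V>70)
    show("shaker",grey&(z>50)&(z<110)&(W[...,0]>W[yel][:,0].max()+15))
    show("arm",grey&(z>85)&(z<97))
    show("bar",ok&(z>112)&(z<150))
    show("bartop",ok&(z>125)&(z<150)&grey)
    show("wheel",ok&(z>5)&(z<28)&(W[...,0]<W[yel][:,0].min()-25))
    print("maxz",np.percentile(z[ok&grey],[99,99.9]))
E
```

```text
scene block top 1765 [573.3  30.1] [ 48.6 157.3] 15.89 z [47.5 50.1 52.1] mean [577.3  26.2  50. ]
scene base 4337 [568.   49.9] [104.3 291.5] 16.72 z [ 5.3 10.8 24.7] mean [589.   59.4  12.9]
scene shaker 1205 [694.2 111.4] [44.8 49.8] 29.47 z [ 54.8  87.3 101.6] mean [701.1 114.5  83.9]
scene arm 1031 [547.1 134.6] [64.6 95.9] 21.72 z [87.4 91.9 93.8] mean [544.9 145.2  91.5]
scene bar 348 [551.4 108.6] [43.  19.7] 49.92 z [116.2 137.5 146. ] mean [557.2 108.8 134.5]
scene bartop 263 [553.  107.4] [42.9 13. ] 45.29 z [126.6 143.3 146.1] mean [556.2 108.4 139.5]
scene wheel 621 [416.  98.] [72.5 58. ] 35.14 z [ 9.3 11.6 17.1] mean [417.4  97.3  12.2]
maxz [144.91434078 146.38293652]
side block top 239 [572.8  25.6] [ 48.4 160. ] 15.43 z [44.8 47.6 51.3] mean [573.1  12.5  47.7]
side base 3378 [567.1  44.3] [100.5 291.6] 16.76 z [ 4.1  9.5 25.3] mean [560.7  -7.3  12.6]
side shaker none
side arm 460 [537.1 126.5] [51.9 97.8] 15.41 z [85.7 90.2 92.2] mean [535.  129.5  89.8]
side bar 339 [551.4 101.7] [44.6 13.4] 40.25 z [114.  131.7 143.8] mean [549.8  97.7 130.6]
side bartop 222 [550.5 101.7] [43.1 12.9] 41.58 z [126.1 137.4 144. ] mean [549.5  97.9 136.7]
side wheel 78 [391.   89.5] [10.4 48.8] 0.1 z [ 7.7  9.8 11.4] mean [391.8  88.3   9.7]
maxz [142.69322908 144.29708373]
```

Measured: the stand's +x is at about yaw 106.7°, with its origin near (550.5,104.5). The block is about 50 mm short of home. The T-bar is at about yaw 43° with its top near z 144. Next I move above the outer end of the block with the fingers shut.

Emit:
send_rows(motion=[[0.767,0.888,0.03,0,0,0.7,-1],[0.767,0.888,0.03,0,0,0.7,-1],[0.767,0.888,0.03,0,0,0.7,-1],[0.767,0.888,0.03,0,0,0.7,-1],[0.767,0.888,0.03,0,0,0.7,-1],[0.767,0.888,0.03,0,0,0.7,-1],[0.767,0.888,0.03,0,0,0.7,-1],[0.767,0.888,0.03,0,0,0.7,-1],[0.767,0.888,0.03,0,0,0.7,-1],[0.767,0.888,0.03,0,0,0.7,-1],[0.767,0.888,0.03,0,0,0.7,-1],[0.767,0.888,0.03,0,0,0.7,-1],[0.767,0.888,0.03,0,0,0.7,-1]])

```text
time_s: 1.72
ee_pos: [606.4, -87.1, 229.1]
ee_rot: [-180.0, 0.0, 64.8]
force: [0.7, 0.3, 0.7]
gripper_width: 0.3
gripper_force: 0.0
```

Emit:
send_rows(motion=[[0,0,0,0,0,0.697,-1],[0,0,0,0,0,0.697,-1],[0,0,0,0,0,0.697,-1],[0,0,0,0,0,0.697,-1],[0,0,0,0,0,0.697,-1],[0,0,0,0,0,0.697,-1]])

```text
time_s: 2.48
ee_pos: [607.0, -86.3, 229.2]
ee_rot: [180.0, 0.0, 106.5]
force: [0.2, -0.1, -0.1]
gripper_width: 0.8
gripper_force: 0.0
```

Run:
```python
from workcell import env, eyes
from h import *
s=env.state(); print(s)
f=eyes.grab_frame("wrist"); f["state"]=s; pickle.dump(f,open("w1.pkl","wb")); cv2.imwrite("pics/w1.png",f["pixels"][:,:,::-1]); print(f["T_tool_cam"],f["fx"])
```

```text
{'time_s': 2.475, 'qpos': array([-9.16664475e+00,  2.12872183e+01,  8.29317640e+01,  5.30464123e-04,
        7.57608591e+01, -2.57013915e+01]), 'qvel': array([ 0.29616157,  0.1773573 , -0.25597707,  0.02780781,  0.02951862,
       -0.42045177]), 'effort': array([-6.09908556e-02, -4.45829058e+01, -2.37237489e+01,  4.88944876e-02,
        6.74072304e-02,  5.05584962e-03]), 'ee_pos': array([607.00608807, -86.29910827, 229.20575202]), 'ee_rot': array([1.79981613e+02, 8.27907628e-03, 1.06534615e+02]), 'force': array([ 0.19800501, -0.11388632, -0.11768528]), 'torque': array([-0.0236772 , -0.11295859,  0.01520621]), 'gripper_force': 0.0, 'gripper_width': 0.7993127035463918}
[[-3.00212413e-04 -9.71433711e-01 -2.37310882e-01  6.63526879e+01]
 [ 9.99999951e-01 -2.71335959e-04 -1.54343958e-04  8.54736212e-01]
 [ 8.55439487e-05 -2.37310917e-01  9.71433745e-01 -1.70875424e+02]
 [ 0.00000000e+00  0.00000000e+00  0.00000000e+00  1.00000000e+00]] 368.86199084486344
```

View pics/w1.png

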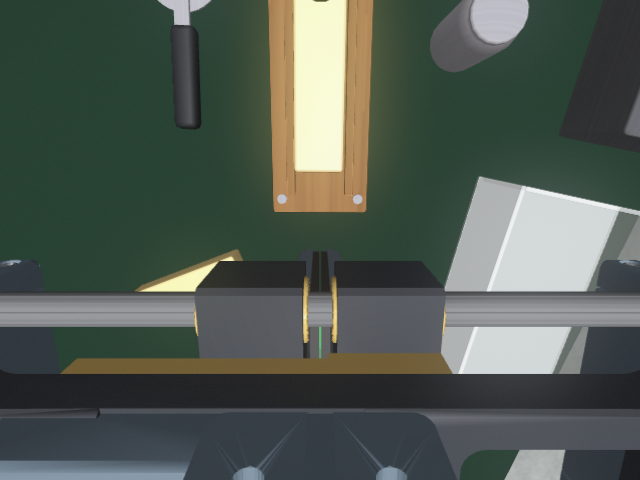

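The wrist view shows the block's outer end at row 171 (cols 294–344) and the base's end at row 211 (cols 274–366). The stand is upright in the image, so the yaw is right. The bin's corner is at (480,180) and the spare cream block at (190,275).

```bash
cat >> h.py <<'E'
from scipy.spatial.transform import Rotation as Ro
def wcloud(f):
    s=f["state"]; Rt=Ro.from_euler("xyz",s["ee_rot"],degrees=True).as_matrix(); T=f["T_tool_cam"]
    Rc=Rt@T[:3,:3]; tc=Rt@T[:3,3]+s["ee_pos"]
    return cloud(f,Rc.T,-Rc.T@tc)
E
python3 - <<'E'
from h import *
f=pickle.load(open("w1.pkl","rb")); W=wcloud(f)
for n,(u,v) in dict(blockend=(319,166),bl=(297,166),br=(341,166),blendtopL=(300,60),blendtopR=(338,60),baseL=(277,208),baseR=(363,208),rail=(285,100),railR=(357,100),bin=(482,183),bin2=(520,190),spare=(236,255),shaker=(500,15),binfl=(450,330)).items(): print(n,W[v,u].round(1))
hsv=cv2.cvtColor(f["pixels"],cv2.COLOR_RGB2HSV);z=W[...,2]
H,S,V=[hsv[...,i].astype(int) for i in range(3)]
roi=np.zeros_like(z,bool);roi[:240,250:390]=1
th=np.radians(106.7);u=np.array([np.cos(th),np.sin(th)]);n=np.array([-u[1],u[0]])
def st(P): d=P[:,:2]-[550.5,104.5]; return d@u,d@n
m=roi&(z>44)&(z<56); a,b=st(W[m]); print("block",a.min(),np.percentile(a,[.5]),np.percentile(b,[1,50,99]),W[m][:,2].mean())
m=roi&(z>5)&(z<30)&(f["depth"]>0)&(H<22)&(S>80); a,b=st(W[m]); print("base",np.percentile(a,[0,.5]),np.percentile(b,[1,99]))
print("tcp",st(f["state"]["ee_pos"][None]))
E
```

```text
blockend [594.3 -42.5  49.2]
bl [574.5 -48.3  49.5]
br [614.  -36.6  49.5]
blendtopL [552.2  40.8  48.9]
blendtopR [584.2  49.9  50.8]
baseL [564.3 -99.9  10.3]
baseR [652.4 -73.7  11.2]
rail [543.8   8.   10.4]
railR [612.8  28.4  10.8]
bin [761.7 -13.   16.2]
bin2 [762.3 -11.1  88.3]
spare [ 535.2 -161.7   15.5]
shaker [689.1 102.  101.2]
binfl [ 775.  -166.7   46.6]
block -158.23523346207486 [-157.87553172] [-22.21137446   0.26648447  23.00200488] 50.08544071893178
base [-204.88292834 -203.27883186] [-49.71212178  48.52064766]
tcp (array([-198.98929674]), array([0.70532869]))
```

Emit:
send_rows(motion=[[0,0,-0.12,0,0,0,-1],[0,0,-0.24,0,0,0,-1],[0,0,-0.34,0,0,0,-1],[0,0,-0.38,0,0,0,-1],[0,0,-0.402,0,0,0,-1],[0,0,-0.402,0,0,0,-1],[0,0,-0.402,0,0,0,-1]])

```text
time_s: 3.4
ee_pos: [608.3, -85.8, 29.3]
ee_rot: [179.9, 0.1, 106.7]
force: [-0.1, -0.8, 0.0]
gripper_width: 0.4
gripper_force: 0.0
```

Emit:
send_rows(motion=[[-0.0046,0.0153,0,0,0,0,-1],[-0.0092,0.0307,0,0,0,0,-1],[-0.0115,0.0383,0,0,0,0,-1],[-0.0132,0.0441,0,0,0,0,-1],[-0.0144,0.0479,0,0,0,0,-1],[-0.0155,0.0517,0,0,0,0,-1],[-0.0167,0.0556,0,0,0,0,-1],[-0.0178,0.0594,0,0,0,0,-1],[-0.019,0.0632,0,0,0,0,-1],[-0.0201,0.0671,0,0,0,0,-1],[-0.0213,0.0709,0,0,0,0,-1],[-0.0224,0.0747,0,0,0,0,-1],[-0.0236,0.0786,0,0,0,0,-1],[-0.0247,0.0824,0,0,0,0,-1],[-0.0259,0.0862,0,0,0,0,-1],[-0.0259,0.0862,0,0,0,0,-1]])

```text
time_s: 5.4
ee_pos: [594.2, -42.2, 27.9]
ee_rot: [-180.0, -0.0, 106.7]
force: [1.5, -2.1, 1.4]
gripper_width: 0.6
gripper_force: 1.0
```

Emit:
send_rows(motion=[[-0.0012,0.0038,0,0,0,0,-1],[-0.0023,0.0077,0,0,0,0,-1],[-0.0035,0.0115,0,0,0,0,-1],[-0.0046,0.0153,0,0,0,0,-1],[-0.0057,0.0192,0,0,0,0,-1],[-0.0069,0.023,0,0,0,0,-1],[-0.008,0.0268,0,0,0,0,-1],[-0.0092,0.0307,0,0,0,0,-1],[-0.0103,0.0345,0,0,0,0,-1],[-0.0115,0.0383,0,0,0,0,-1],[-0.0121,0.0402,0,0,0,0,-1],[-0.0127,0.0422,0,0,0,0,-1],[-0.0127,0.0422,0,0,0,0,-1]])

```text
time_s: 7.02
ee_pos: [587.8, -21.3, 27.9]
ee_rot: [-180.0, -0.0, 106.7]
force: [1.3, -0.4, -0.5]
gripper_width: 0.8
gripper_force: 0.4
```

Emit:
send_rows(motion=[[-0.0006,0.0019,0,0,0,0,-1],[-0.0012,0.0038,0,0,0,0,-1],[-0.0012,0.0038,0,0,0,0,-1]])

```text
time_s: 7.4
ee_pos: [587.2, -19.4, 27.9]
ee_rot: [-180.0, -0.0, 106.7]
force: [-0.5, -0.7, -0.1]
gripper_width: 0.5
gripper_force: 0.4
```

Emit:
send_rows(motion=[[-0.0006,0.0019,0,0,0,0,-1],[-0.0006,0.0019,0,0,0,0,-1]])

```text
time_s: 7.65
ee_pos: [587.0, -18.5, 28.0]
ee_rot: [-180.0, -0.0, 106.7]
force: [-0.6, -0.4, -1.1]
gripper_width: 0.6
gripper_force: 0.5
```

Emit:
send_rows(motion=[[-0.0006,0.0019,0,0,0,0,-1],[-0.0006,0.0019,0,0,0,0,-1]])

```text
time_s: 7.9
ee_pos: [586.8, -17.6, 28.0]
ee_rot: [180.0, -0.0, 106.7]
force: [1.0, -1.0, -0.8]
gripper_width: 0.6
gripper_force: 0.5
```

Emit:
send_rows(motion=[[-0.0006,0.0019,0,0,0,0,-1],[-0.0006,0.0019,0,0,0,0,-1]])

```text
time_s: 8.15
ee_pos: [586.7, -17.4, 28.0]
ee_rot: [180.0, 0.1, 106.8]
force: [0.6, -4.8, -1.9]
gripper_width: 0.6
gripper_force: 2.6
```

Emit:
send_rows(motion=[[-0.0003,0.001,0,0,0,0,-1],[-0.0003,0.001,0,0,0,0,-1],[-0.0003,0.001,0,0,0,0,-1]])

```text
time_s: 8.52
ee_pos: [586.8, -17.4, 28.1]
ee_rot: [180.0, 0.1, 106.8]
force: [1.5, -6.8, -0.6]
gripper_width: 0.4
gripper_force: 3.3
```

The force rose while the position stalled, so the block is home. Next I back off, rise and go above the bar.

Emit:
send_rows(motion=[[0.0115,-0.0383,0,0,0,0,-1],[0.0115,-0.0383,0.12,0,0,0,-1],[0.0115,-0.0383,0.24,0,0,0.1,-1],[0.0115,-0.0383,0.36,0,0,0.3,0],[0.0115,-0.0383,0.432,0,0,0.5,0.5],[-0.0,0.05,0.432,0,0,0.7,0.5],[-0.036,0.13,0.432,0,0,0.85,0.5],[-0.0716,0.245,0.432,0,0,0.96,0.5],[-0.0716,0.245,0.432,0,0,0.96,0.5]])

```text
time_s: 9.65
ee_pos: [549.4, 109.3, 244.3]
ee_rot: [179.9, -0.1, 164.6]
force: [0.0, 0.0, 0.0]
gripper_width: 57.9
gripper_force: 0.0
```

Emit:
send_rows(motion=[[0,0,0,0,0,0.96,0.5],[0,0,0,0,0,0.96,0.5],[0,0,0,0,0,0.96,0.5],[0,0,0,0,0,0.96,0.5],[0,0,0,0,0,0.96,0.5],[0,0,0,0,0,0.96,0.5],[0,0,0,0,0,0.96,0.5],[0,0,0,0,0,0.96,0.5],[0,0,0,0,0,0.96,0.5]])

```text
time_s: 10.78
ee_pos: [550.7, 106.0, 244.0]
ee_rot: [180.0, -0.0, -138.1]
force: [-0.2, 0.1, 1.5]
gripper_width: 68.5
gripper_force: 0.0
```

Run:
```python
from workcell import env, eyes
from h import *
s=env.state(); print(s["time_s"],s["ee_pos"],s["ee_rot"],s["torque"],s["qpos"])
f=eyes.grab_frame("wrist"); f["state"]=s; pickle.dump(f,open("w2.pkl","wb")); cv2.imwrite("pics/w2.png",f["pixels"][:,:,::-1])
W=wcloud(f); ok=f["depth"]>0
m=ok&(W[...,2]>138)&(W[...,2]<150)&(abs(W[...,0]-550)<50)&(abs(W[...,1]-105)<50)
print("bar top",m.sum(),rect(W[m]),np.median(W[m][:,2]))
m=ok&(W[...,2]>45)&(W[...,2]<54)&(f["pixels"][...,0]>150)
th=np.radians(106.7);u=np.array([np.cos(th),np.sin(th)]);d=(W[m][:,:2]-[550.5,104.5])@u; print("block outer end x",np.percentile(d,[0,.5,2]))
```

```text
10.775 [550.65060223 106.00568046 243.95022249] [ 1.79986916e+02 -2.91704137e-03 -1.38130851e+02] [ 0.18304764 -0.03414601  0.02081355] [ 9.71590038e+00  1.60380762e+01  8.85553943e+01  9.84241230e-03
  7.54159627e+01 -1.22155728e+02]
bar top 841 (array([551.2, 104.7]), array([40.8, 11.6]), 42.05) 144.59215779078588
block outer end x [-290.99649559 -283.92361951 -269.83863572]
```

View pics/w2.png

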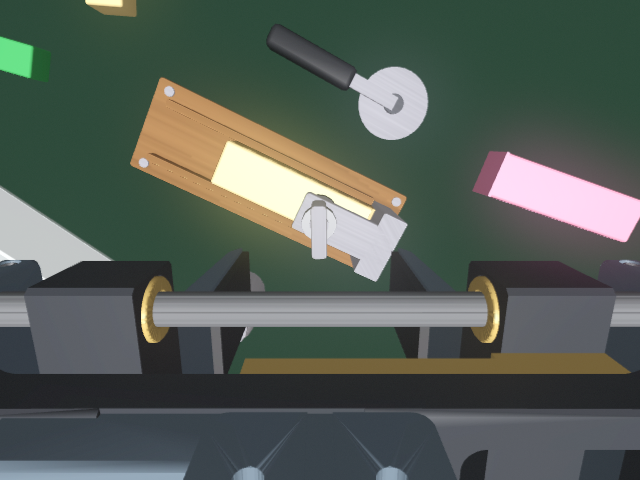

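The bar is centred at (320,225), upright in the image between the open fingers. Measured: centre (551.2,104.7), yaw 42.05°, top z 144.6. The block's end now sits at the post. Next I descend and grip.

Emit:
send_rows(motion=[[0.001,-0.0026,-0.1,0,0,0,0.5],[0.001,-0.0026,-0.18,0,0,0,0.5],[0.001,-0.0026,-0.23,0,0,0,0.3],[0.001,-0.0026,-0.256,0,0,0,0],[0.001,-0.0026,-0.256,0,0,0,-0.2],[0.001,-0.0026,-0.256,0,0,0,-0.4]])

```text
time_s: 11.58
ee_pos: [552.0, 105.1, 117.2]
ee_rot: [-179.9, 0.1, -138.1]
force: [-0.4, 0.2, 0.9]
gripper_width: 32.0
gripper_force: 0.0
```

Emit:
send_rows(motion=[[0,0,0,0,0,0,-0.6],[0,0,0,0,0,0,-0.75],[0,0,0,0,0,0,-1],[0,0,0,0,0,0,-1],[0,0,0,0,0,0,-1]], squeeze=25)

```text
time_s: 12.2
ee_pos: [551.3, 105.2, 116.5]
ee_rot: [-180.0, 0.1, -138.1]
force: [-1.8, 1.2, 5.0]
gripper_width: 11.8
gripper_force: 25.0
```

```bash
cat > st.py <<'E'
from workcell import env, eyes
import numpy as np
L=[]
for i in range(4):
    s=env.state(); L.append(np.r_[s["torque"],s["force"],s["effort"][5],s["qpos"][5]]); eyes.grab_frame("side") if i<3 else 0
L=np.array(L); np.set_printoptions(suppress=True,precision=3)
print(s["time_s"],s["ee_pos"],s["ee_rot"],s["gripper_width"],s["gripper_force"]); print("mean",L.mean(0)); print("std",L.std(0))
E
python3 st.py
```

```text
12.35 [551.306 105.228 116.535] [-179.998    0.055 -138.08 ] 11.740935361588607 24.998735189437866
mean [   0.441    0.161    0.011   -1.227    1.376    5.202    0.019 -122.321]
std [0.024 0.03  0.015 0.493 0.322 0.276 0.    0.001]
```

Emit:
send_rows(motion=[[0,0,-0.0003,0,0,-0.083,-1],[0,0,-0.0007,0,0,-0.167,-1],[0,0,-0.001,0,0,-0.25,-1],[0,0,-0.0013,0,0,-0.333,-1],[0,0,-0.0017,0,0,-0.417,-1],[0,0,-0.002,0,0,-0.5,-1],[0,0,-0.0023,0,0,-0.583,-1],[0,0,-0.0027,0,0,-0.667,-1],[0,0,-0.003,0,0,-0.75,-1],[0,0,-0.003,0,0,-0.75,-1]])

```text
time_s: 13.6
ee_pos: [551.4, 105.0, 115.1]
ee_rot: [180.0, 0.1, 176.9]
force: [-1.3, 0.6, 5.8]
gripper_width: 12.1
gripper_force: 25.0
```

```bash
python3 st.py
```

```text
13.75 [551.401 104.942 115.089] [179.995   0.058 176.945] 11.969498479119123 24.998580515384674
mean [  0.201   0.069   0.094  -1.243   0.701   5.852   0.129 -77.325]
std [0.01  0.014 0.017 0.28  0.243 0.514 0.053 0.011]
```

Emit:
send_rows(motion=[[0,0,-0.0003,0,0,-0.083,-1],[0,0,-0.0007,0,0,-0.167,-1],[0,0,-0.0007,0,0,-0.167,-1]])

```text
time_s: 14.12
ee_pos: [551.4, 104.9, 114.8]
ee_rot: [180.0, 0.1, 166.9]
force: [-0.9, 0.8, 5.1]
gripper_width: 11.4
gripper_force: 25.0
```

```bash
python3 st.py
```

```text
14.275 [551.398 104.904 114.751] [179.994   0.06  166.932] 11.531889538582368 24.99874860048294
mean [  0.136   0.093   0.088  -1.18    0.33    5.636   0.129 -67.304]
std [0.023 0.011 0.031 0.27  0.38  0.556 0.053 0.012]
```

Emit:
send_rows(motion=[[0,0,-0.0003,0,0,-0.083,-1],[0,0,-0.0007,0,0,-0.167,-1],[0,0,-0.0007,0,0,-0.167,-1]])

```text
time_s: 14.65
ee_pos: [551.4, 104.8, 114.4]
ee_rot: [180.0, 0.1, 156.9]
force: [-1.6, -0.0, 6.3]
gripper_width: 11.7
gripper_force: 25.0
```

```bash
python3 st.py
```

```text
14.8 [551.377 104.802 114.436] [179.99    0.061 156.91 ] 11.807503993876288 24.99897927045822
mean [  0.074   0.105   0.104  -1.088   0.539   6.115   0.129 -57.284]
std [0.021 0.011 0.021 0.43  0.318 0.377 0.053 0.01 ]
```

Emit:
send_rows(motion=[[0,0,-0.0003,0,0,-0.083,-1],[0,0,-0.0007,0,0,-0.167,-1],[0,0,-0.0007,0,0,-0.167,-1]])

```text
time_s: 15.18
ee_pos: [551.3, 104.8, 114.1]
ee_rot: [180.0, 0.1, 146.9]
force: [-0.5, -0.1, 6.8]
gripper_width: 12.0
gripper_force: 25.0
```

```bash
python3 st.py
```

```text
15.325 [551.342 104.749 114.07 ] [179.989   0.056 146.892] 11.984024972629182 24.999271631240845
mean [  0.064   0.138   0.086  -0.849  -0.215   6.507   0.129 -47.263]
std [0.037 0.015 0.011 0.259 0.609 0.352 0.053 0.012]
```

Emit:
send_rows(motion=[[0,0,-0.0003,0,0,-0.083,-1],[0,0,-0.0007,0,0,-0.167,-1],[0,0,-0.0007,0,0,-0.167,-1]])

```text
time_s: 15.7
ee_pos: [551.3, 104.7, 113.7]
ee_rot: [180.0, 0.1, 136.8]
force: [-1.1, 0.1, 5.7]
gripper_width: 11.7
gripper_force: 25.0
```

```bash
python3 st.py
```

```text
15.85 [551.297 104.725 113.769] [179.984   0.055 136.875] 11.971074428173129 24.999451339244843
mean [  0.012   0.15    0.103  -1.058  -0.284   5.883   0.13  -37.243]
std [0.009 0.027 0.008 0.069 0.516 0.302 0.053 0.012]
```

Emit:
send_rows(motion=[[0,0,-0.0003,0,0,-0.083,-1],[0,0,-0.0007,0,0,-0.167,-1],[0,0,-0.0007,0,0,-0.167,-1]])

```text
time_s: 16.23
ee_pos: [551.2, 104.7, 113.7]
ee_rot: [180.0, 0.1, 126.8]
force: [-0.8, -0.8, 7.7]
gripper_width: 11.9
gripper_force: 25.0
```

```bash
python3 st.py
```

```text
16.375 [551.263 104.674 113.691] [179.977   0.058 126.863] 11.813686456346502 24.99986171722412
mean [ -0.054   0.264   0.139  -1.84   -0.425   8.121   0.17  -27.228]
std [0.023 0.029 0.044 0.668 0.44  0.609 0.053 0.011]
```

The foot has met the block: torque is rising. I continue in 5° steps without sinking further.

Emit:
send_rows(motion=[[0,0,0,0,0,-0.05,-1],[0,0,0,0,0,-0.083,-1],[0,0,0,0,0,-0.083,-1]])

```text
time_s: 16.75
ee_pos: [551.2, 104.6, 113.7]
ee_rot: [180.0, 0.1, 121.9]
force: [-1.5, 0.2, 8.2]
gripper_width: 11.9
gripper_force: 25.0
```

```bash
python3 st.py
```

```text
16.9 [551.2   104.653 113.694] [179.978   0.057 121.89 ] 11.789693100621813 24.99979466199875
mean [ -0.032   0.332   0.137  -1.612   0.005   8.454   0.175 -22.256]
std [0.026 0.03  0.023 0.342 0.144 0.479 0.021 0.005]
```

Emit:
send_rows(motion=[[0,0,0,0,0,-0.05,-1],[0,0,0,0,0,-0.083,-1],[0,0,0,0,0,-0.083,-1]])

```text
time_s: 17.27
ee_pos: [551.2, 104.6, 113.7]
ee_rot: [180.0, 0.1, 116.9]
force: [-1.8, -0.7, 7.6]
gripper_width: 11.8
gripper_force: 25.0
```

```bash
python3 st.py
```

```text
17.425 [551.173 104.608 113.67 ] [179.981   0.058 116.913] 11.9828076805326 24.99981254339218
mean [ -0.046   0.313   0.169  -1.644  -0.467   7.89    0.196 -17.279]
std [0.029 0.019 0.036 0.312 0.444 0.227 0.021 0.004]
```

Emit:
send_rows(motion=[[0,0,0,0,0,-0.05,-1],[0,0,0,0,0,-0.083,-1],[0,0,0,0,0,-0.083,-1]])

```text
time_s: 17.8
ee_pos: [551.1, 104.6, 113.7]
ee_rot: [180.0, 0.1, 111.9]
force: [-1.9, 0.3, 9.1]
gripper_width: 11.7
gripper_force: 25.0
```

```bash
python3 st.py
```

```text
17.95 [551.12  104.63  113.645] [179.983   0.054 111.94 ] 12.034495818810358 24.999853670597076
mean [ -0.064   0.314   0.194  -2.001  -0.205   8.795   0.216 -12.302]
std [0.01  0.035 0.019 0.169 0.712 0.44  0.021 0.004]
```

Emit:
send_rows(motion=[[0,0,0,0,0,-0.05,-1],[0,0,0,0,0,-0.083,-1],[0,0,0,0,0,-0.083,-1]])

```text
time_s: 18.32
ee_pos: [551.1, 104.6, 113.7]
ee_rot: [180.0, 0.1, 107.0]
force: [-2.9, -1.2, 8.4]
gripper_width: 11.9
gripper_force: 25.0
```

```bash
python3 st.py
```

```text
18.475 [551.123 104.616 113.663] [179.978   0.057 106.967] 11.599432600174891 24.999983310699463
mean [-0.049  0.339  0.225 -2.304 -0.415  8.043  0.237 -7.324]
std [0.026 0.037 0.03  0.461 0.486 0.276 0.021 0.005]
```

Emit:
send_rows(motion=[[0,0,0,0,0,-0.05,-1],[0,0,0,0,0,-0.083,-1],[0,0,0,0,0,-0.083,-1]])

```text
time_s: 18.85
ee_pos: [551.1, 104.6, 113.6]
ee_rot: [180.0, 0.1, 102.0]
force: [-2.1, -0.7, 8.6]
gripper_width: 12.0
gripper_force: 25.0
```

```bash
python3 st.py
```

```text
19.0 [551.074 104.605 113.652] [179.98    0.055 101.989] 12.378138956273958 25.000045001506805
mean [-0.058  0.386  0.229 -2.235 -0.206  8.542  0.258 -2.347]
std [0.021 0.02  0.019 0.704 0.385 0.349 0.021 0.005]
```

Emit:
send_rows(motion=[[0,0,0,0,0,-0.05,-1],[0,0,0,0,0,-0.083,-1],[0,0,0,0,0,-0.083,-1]])

```text
time_s: 19.38
ee_pos: [551.0, 104.6, 113.6]
ee_rot: [180.0, 0.1, 97.0]
force: [-2.3, -0.8, 8.2]
gripper_width: 11.8
gripper_force: 25.0
```

```bash
python3 st.py
```

```text
19.525 [551.041 104.577 113.656] [179.979   0.055  97.012] 11.989313424736359 25.000194311141968
mean [-0.09   0.397  0.269 -2.314 -0.695  8.013  0.279  2.63 ]
std [0.014 0.036 0.019 0.051 0.298 0.481 0.021 0.005]
```

Emit:
send_rows(motion=[[0,0,0,0,0,-0.05,-1],[0,0,0,0,0,-0.083,-1],[0,0,0,0,0,-0.083,-1]])

```text
time_s: 19.9
ee_pos: [551.0, 104.6, 113.6]
ee_rot: [180.0, 0.1, 92.0]
force: [-1.3, -0.8, 7.7]
gripper_width: 12.2
gripper_force: 25.0
```

```bash
python3 st.py
```

```text
20.05 [550.987 104.571 113.619] [179.982   0.055  92.038] 11.744276062169865 25.000459849834442
mean [-0.067  0.421  0.254 -1.599 -0.385  7.46   0.299  7.607]
std [0.021 0.016 0.036 0.243 0.353 0.167 0.021 0.005]
```

Emit:
send_rows(motion=[[0,0,0,0,0,-0.05,-1],[0,0,0,0,0,-0.083,-1],[0,0,0,0,0,-0.083,-1]])

```text
time_s: 20.42
ee_pos: [551.0, 104.6, 113.6]
ee_rot: [180.0, 0.1, 87.0]
force: [-2.8, 0.4, 8.5]
gripper_width: 12.1
gripper_force: 25.0
```

```bash
python3 st.py
```

```text
20.575 [550.989 104.619 113.634] [179.977   0.051  87.063] 11.451195462311938 25.000492930412292
mean [-0.09   0.401  0.284 -2.449 -0.21   8.375  0.311 12.585]
std [0.017 0.026 0.007 0.366 0.589 0.386 0.021 0.005]
```

Emit:
send_rows(motion=[[0,0,0,0,0,-0.05,-1],[0,0,0,0,0,-0.083,-1],[0,0,0,0,0,-0.083,-1]])

```text
time_s: 20.95
ee_pos: [550.9, 104.6, 113.6]
ee_rot: [180.0, 0.1, 82.1]
force: [-2.8, -0.5, 8.6]
gripper_width: 12.4
gripper_force: 25.0
```

```bash
python3 st.py
```

```text
21.1 [550.906 104.586 113.609] [179.983   0.054  82.077] 11.754344703977173 25.00055283308029
mean [-0.108  0.446  0.286 -2.729 -0.201  8.286  0.311 17.568]
std [0.02  0.012 0.023 0.411 0.433 0.289 0.021 0.004]
```

Torque is flat at about 0.30 N·m, so the clutch has slipped by about 7°. I add 2° for margin, turn back 5° to ease the spring, then open.

Emit:
send_rows(motion=[[0,0,0,0,0,-0.033,-1],[0,0,0,0,0,-0.033,-1],[0,0,0,0,0,0.0,-1],[0,0,0,0,0,0.03,-1],[0,0,0,0,0,0.05,-1],[0,0,0,0,0,0.05,-1]])

```text
time_s: 21.85
ee_pos: [550.9, 104.6, 113.6]
ee_rot: [180.0, 0.0, 85.0]
force: [-2.2, 0.2, 8.7]
gripper_width: 11.9
gripper_force: 25.0
```

```bash
python3 st.py
```

```text
22.0 [550.935 104.618 113.635] [179.982   0.044  85.044] 12.141255475199298 24.99990999698639
mean [-0.079  0.421  0.14  -2.394 -0.084  8.246  0.117 14.588]
std [0.028 0.01  0.022 0.298 0.566 0.406 0.013 0.003]
```

Emit:
send_rows(motion=[[0,0,0.002,0,0,0,-0.85],[0,0,0.002,0,0,0,-0.6],[0,0,0.002,0,0,0,-0.3],[0,0,0.002,0,0,0,0],[0,0,0.002,0,0,0,0]])

```text
time_s: 22.62
ee_pos: [551.1, 105.0, 113.6]
ee_rot: [-180.0, 0.0, 85.0]
force: [0.2, 0.4, 0.1]
gripper_width: 44.8
gripper_force: 0.0
```

Emit:
send_rows(motion=[[0,0,0.04,0,0,0,0],[0,0,0.1,0,0,0,0],[0,0,0.2,0,0,0,0.5],[0,0,0.27,0,0,0,0.5],[0,0,0.27,0,0,0,0.5],[0,0,0.27,0,0,0,0.5]])

```text
time_s: 23.38
ee_pos: [550.5, 104.9, 247.8]
ee_rot: [-179.9, 0.0, 85.0]
force: [-0.7, -0.1, -0.1]
gripper_width: 68.3
gripper_force: 0.0
```

Run:
```python
from workcell import env, eyes
from h import *
s=env.state(); print(s["time_s"],s["ee_pos"],s["ee_rot"],s["force"])
f=eyes.grab_frame("wrist"); f["state"]=s
W=wcloud(f); m=(f["depth"]>0)&(W[...,2]>135)&(W[...,2]<146)&(abs(W[...,0]-550)<50)&(abs(W[...,1]-105)<50)
print("bar top",m.sum(),rect(W[m]),np.median(W[m][:,2]))
g=eyes.grab_frame("scene")
a=cv2.resize(f["pixels"][60:340,160:480],(400,350)); b=cv2.resize(g["pixels"][215:390,225:425],(400,350),interpolation=cv2.INTER_CUBIC)
cv2.imwrite("pics/end.png",np.hstack([a,b])[:,:,::-1])
```

```text
23.375 [550.45932825 104.88911464 247.75955955] [-1.79911157e+02  2.47991434e-02  8.50073264e+01] [-0.72665119 -0.1317984  -0.0656613 ]
bar top 809 (array([551.5, 105.4]), array([12.1, 41.8]), 12.24) 141.6164598420317
```

View pics/end.png

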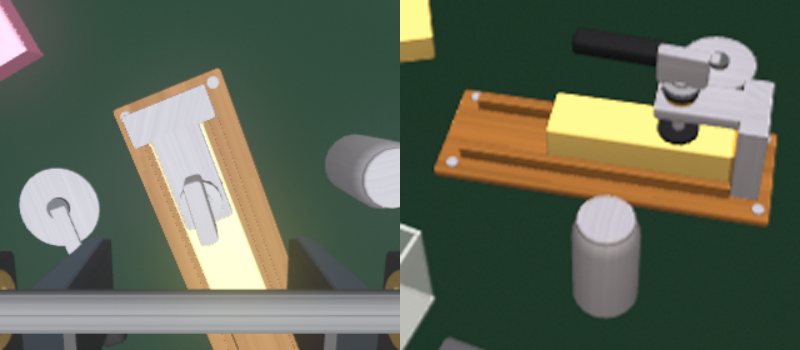

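In the end view, the foot sits on the block at (678,125) in the right panel. The block's inner end is against the post at (735,165), and the shaker and cutter are where they started. The bar sprang back 17° on release. About 4° of that is the torsion spring. The other 14° or so fits the screw easing from 0.18 N·m of clamp torque down to its 0.12 N·m friction, which still leaves about 60 N on the foot. The clutch slip was about 0.16 rad from the torque knee. Handing in.

```bash
python3 -c "
from workcell import env
print(env.job_done())"
```

```text
the job is handed in; nothing more can be done
None
```

I pushed the block gently home against the post (under 7 N), turned the thumbscrew until the clutch slipped by an estimated 0.16 rad, let go, moved the arm clear and handed the job in; the verdict was not shown.

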